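# Clear the carver's bench: blank to the stock box, offcuts to the bin

### The job

Tidy the bench: pack the loose planed blank into the empty gap of the stock box, between the two blanks already there, standing as it does now and fully down on the box's floor. Throw the two wood offcuts lying under the front edge of the tool shelf (the notched one and the square stub with a round pin) into the offcut bin. Leave the finished turned knob standing in its place beside them, and do not shift the wax tin and the sanding block behind them.

Things in the scene. Friction and masses are not known exactly. Their poses are not given: they have to be found in the camera images.
- shelf: Open-backed wooden tool shelf, fixed. Board 120 deep (x) x 460 wide (y) x 18 thick, underside 170 above the bench, on end panels at y = +-220, 55 to 115 behind its near lip; goods on it up to 85 tall, 40 behind the lip. Origin: under the middle of the lip, on the bench; +x runs in under it. Offcuts and knob stand in a row 130 apart, centres 5 to 20 behind the lip.
- notched_scrap: Offcut, bare pale wood, L-shaped in side view: 56 long (x) x 34 wide (y), 32 tall over its -x part (x from -28 to -4 mm) and 16 tall over the rest. Origin: centre of its underside, z up. About 40 g. Lies with x roughly along the shelf's x.
- post_stub: Offcut, bare pale wood: a square block 34 long (x) x 36 wide (y) x 36 tall with a round pin 22 in diameter, 26 long, sticking out level from the middle of its -x face. Origin: centre of the block's underside, z up. About 45 g. Lies with x roughly along the shelf's x, pin towards the robot.
- blank: Loose planed blank, bare pale wood, a plain block 100 long (x) x 34 wide (y) x 64 tall, standing on its narrow long side on the paper. Origin: centre of its underside, z up. About 140 g. Grip it across its 34 mm, near the top.
- stock_box: Low plywood box fixed on the bench, outside 126 (x) x 135 (y) x 34 tall, walls and floor 8 thick, with two blanks lying in it along x (tops 32 above the bench) and a gap between them. Origin: centre of its underside.
- gap (a point): Centre of the gap in the stock box, on its floor (8 above the bench). The gap is 110 long (along the box's x) and 43 wide (y); axes as the box's.
- bin: Square open offcut bin of grey plastic, fixed on the bench: outside 170 x 170 x 90 tall, walls and floor 5 thick. Origin: centre of its underside.
- knob: Finished turned knob, bare pale wood, round, 42 in diameter x 58 tall, standing in the row with the offcuts. To be left standing. Origin: centre of its underside.
- wax_tin: Steel tin 48 in diameter x 30 tall, deep under the shelf. Bystander. Origin: centre of its underside.
- sanding_block: Cork block 70 x 40 x 28 tall, deep under the shelf. Bystander. Origin: centre of its underside.
Mind the look-alikes: they are no part of the job. What is shaped like the post_stub but purple is not meant. Leave any turquoise look-alike of the blank alone.

How it is judged:
At the end, for the whole second after the job is handed in: Both offcuts rest inside the bin, below its rim. The blank stands upright at rest in the gap, along it (0.15 rad), within 10 mm of its centre and 5 mm of its floor. The knob stands, and knob, tin and sanding block are within 30 mm of where they began (x of notched_scrap in the frame of bin between -0.08 and 0.08 m and y of notched_scrap in the frame of bin between -0.08 and 0.08 m and z of notched_scrap in the frame of bin between 0 and 0.08 m and linear speed of each of notched_scrap, post_stub below 0.03 m/s and x of post_stub in the frame of bin between -0.08 and 0.08 m and y of post_stub in the frame of bin between -0.08 and 0.08 m and z of post_stub in the frame of bin between 0 and 0.08 m and horizontal distance between blank and gap below 0.01 m and z of blank in the frame of gap below 0.005 m and angle between the x axis of blank and the x axis of stock_box, either way round below 0.15 rad and angle between blank's own z axis and vertical below 0.1 rad and linear speed of blank below 0.02 m/s and angle between knob's own z axis and vertical below 0.2 rad and distance of each of knob, wax_tin, sanding_block from where it was at the start of the episode below 0.03 m); the robot touches nothing.
It fails at once if the finished knob is knocked over (angle between knob's own z axis and vertical above 0.6 rad).
It fails at once if the knob, tin or sanding block is shoved out of its place (50 mm) (distance of any of knob, wax_tin, sanding_block from where it was at the start of the episode above 0.05 m).
It also fails if it takes over 72 s, if anything falls off the work surface, if the arm or the gripper's body presses on something with over 40 N, if the wrist force passes 120 N, or if a joint passes its speed limit or range.

### The arm

A 6-joint arm with a two-finger parallel gripper is mounted at the origin on the work surface. World frame = base frame: x ahead of the robot, y to its left, z up, the work surface at z = 0. Lengths are in m, angles in rad, forces in N, time in s.
With the tool pointing down it reaches from about 0.325 to 0.875 m from the base axis. Payload 4.4 kg.
Tool frame: the origin (TCP) lies on the centre line of the jaws, within the pads' length; the fingertips stand 25 mm ahead of it and the grasp point (between the pads) lies 6 mm ahead of it (ctrl.nose_length is the z of the fingertips in the tool frame, in m); z points along the fingers, y is the line along which they close (so a half turn about z gives the same grasp; the last joint's range is limited). The gripper opens to 85 mm and grips with 20 to 120 N. Pads are 22 mm wide; open, the fingers measure 114 mm over their backs; the gripper's body (76 mm by 85 mm) begins 54 mm behind the grasp point. The pads swing forward as they close: fully open they stand 13 mm farther back than shut.
Start: joints at [-1.425, 0.207, 1.542, -0, 1.393, -0.15], TCP at [0.168, -0.55, 0.256] pointing down, gripper open.
Joint ranges: [-2.73, 2.73], [-0.86, 2.22], [0.23, 2.46], [-1.11, 4.25], [0.08, 2.63], [-2.82, 2.82]. Speed limits (rad/s): [2.79, 2.79, 3.14, 3.14, 3.14, 3.14].

### API

Orientations are given as a 3x3 rotation matrix whose columns are the frame's x, y, z axes.
In Python, from plant import readout, get_image, workorder, ctrl gives the robot as it stands. The module is installed in compiled form; this text tells all that it offers.
- The arm moves only by the shell command python3 -m jog 'ROWS' [FORCE]. ROWS is JSON, a list of rows, each a list of 3 entries, a list of its own where there are three numbers: the finger opening in mm, from 0 to 85.4, then the shift along the world's x, y, z each as a share of 12 cm, from -1 to 1, then the turn, a rotation vector about the world's x, y, z each as a share of pi/4 rad, from -1 to 1. In form: [[claw, [x, y, z], [ax, ay, az]], ...]. A call has 1 to 20 rows; each row is the pose to reach, as a shift and turn from the pose commanded when the call began; what a row does not reach only later rows make up. A row lasts 1/10 s, in which the tool goes at most 50 mm and 8.59 degrees, less where a joint would pass 70% of its speed; a pose out of reach is approached as far as the arm can. A call with a number of a shift or a turn outside -1 to 1 is refused whole. A call with a gripper value outside its range is refused whole. The fingers move at their own pace and stop on an object; FORCE is the grip in N (left out, the last holds). Time passes only in rows, so rows that repeat a pose let the fingers close. It gives the time, the measured TCP pose, the force, the opening and the grip force at its end, in the units of the state.
- readout.state(): the state, without advancing time (a new reading comes with each control period).
- get_image(name): name is "side" or "top" or "wrist"; returns a dict with "frame" (400x640x3 uint8, red, green, blue), "fx", "fy", "cx", "cy" (pixels), "dist_coeffs" ([k1, k2, p1, p2, k3] as OpenCV has them; the pictures are not rectified), "R" (3x3) and "t" (3): a world point X has camera coordinates R X + t; the wrist camera has in their place "T_tool_cam" (4x4, takes a point from camera to tool coordinates, whose origin is the TCP and whose axes are the flange's). Camera axes: x right, y down, z forward; pixel columns grow to the right and rows downward; lengths in m; the calibration is good to about 2 mm. A picture is of the moment at which its call begins: read the wrist's pose just before it. There is no depth.
- workorder.sign_off(): hands the job in; it is judged then, once.
The state is a dict: "time_s": time; "q": joint angles; "joint_vel": joint speeds; "joint_efforts": joint torques, N m; "tcp_pos": TCP position; "tool_rot": TCP orientation; "contact_force": force on the tool from outside, world axes, zero at the start; "torque": the same for the moment, N m; "opening": finger opening in m; "gripper_force": force on a finger pad.
Only numpy, scipy, OpenCV 4.12 (cv2) and the standard library are available. Lean on these libraries where they do the work, as an engineer would, in place of code of your own. Each camera call takes 0.05 s, during which the arm holds its last target. There are 200 camera calls.

## Working session

There is one attempt and no reset: what is moved stays moved. The work goes in short steps, Python scripts to look and compute and a shell command to move; the robot and the scene stay as the last step left them, time stands still between calls to the robot, and variables do not carry over. Pictures are saved under pics/ and viewed, at most 10 in all, crops included, and the job is handed in when it is done.

```bash
mkdir -p pics
cat > h.py <<'E'
import numpy as np, cv2
from plant import readout, get_image, workorder, ctrl
def cam(name):
    s=readout.state(); d=get_image(name)
    K=np.array([[d['fx'],0,d['cx']],[0,d['fy'],d['cy']],[0,0,1]]); D=np.array(d['dist_coeffs'],float)
    if 'R' in d: R=np.array(d['R']); t=np.array(d['t'])
    else:
        T=np.eye(4);T[:3,:3]=s['tool_rot'];T[:3,3]=s['tcp_pos'];T=np.linalg.inv(T@np.array(d['T_tool_cam'])); R=T[:3,:3];t=T[:3,3]
    return dict(im=np.array(d['frame']),K=K,D=D,R=R,t=t)
def save(c,n): np.savez('c_%s.npz'%n,**c); cv2.imwrite('pics/%s.png'%n,c['im'][:,:,::-1])
def load(n): return dict(np.load('c_%s.npz'%n))
def ray(c,uv):
    p=cv2.undistortPoints(np.array(uv,float).reshape(-1,1,2),c['K'],c['D']).reshape(-1,2)
    d=np.c_[p,np.ones(len(p))]@c['R']; return -c['R'].T@c['t'], d/np.linalg.norm(d,axis=1)[:,None]
def plane(c,uv,z):
    o,d=ray(c,uv); return o+d*((z-o[2])/d[:,2])[:,None]
def tri(c1,p1,c2,p2):
    o1,d1=ray(c1,p1);o2,d2=ray(c2,p2);out=[]
    for a,b in zip(d1,d2):
        A=np.c_[a,-b];x=np.linalg.lstsq(A,o2-o1,rcond=None)[0];P,Q=o1+a*x[0],o2+b*x[1];out.append([*((P+Q)/2),np.linalg.norm(P-Q)])
    return np.array(out)
def proj(c,X):
    return cv2.projectPoints(np.array(X,float).reshape(-1,1,3),cv2.Rodrigues(c['R'])[0],c['t'],c['K'],c['D'])[0].reshape(-1,2)
E
python3 - <<'E'
from h import *
np.set_printoptions(precision=3,suppress=True)
for n in ('top','side'):
    c=cam(n);save(c,n);o,_=ray(c,[[320,200]]);print(n,o,c['R'],c['K'])
E
```

```text
top [0.458 0.011 1.186] [[ 0.021 -1.     0.014]
 [-0.998 -0.021 -0.06 ]
 [ 0.06  -0.012 -0.998]] [[486.534   0.    317.57 ]
 [  0.    486.534 198.427]
 [  0.      0.      1.   ]]
side [0.32  0.518 0.596] [[-0.899 -0.437  0.019]
 [-0.325  0.638 -0.698]
 [ 0.293 -0.634 -0.716]] [[368.712   0.    324.915]
 [  0.    368.712 198.312]
 [  0.      0.      1.   ]]
```

View pics/top.png

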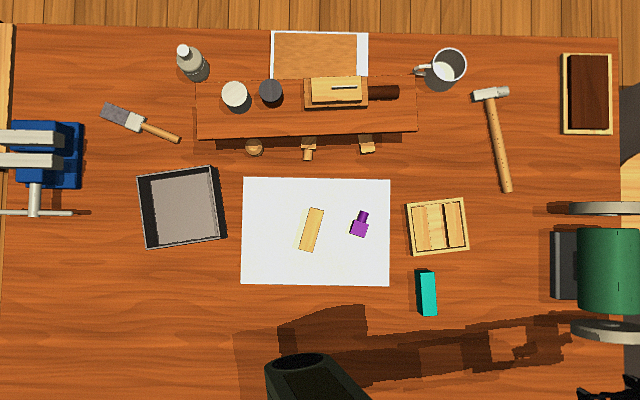

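View pics/side.png

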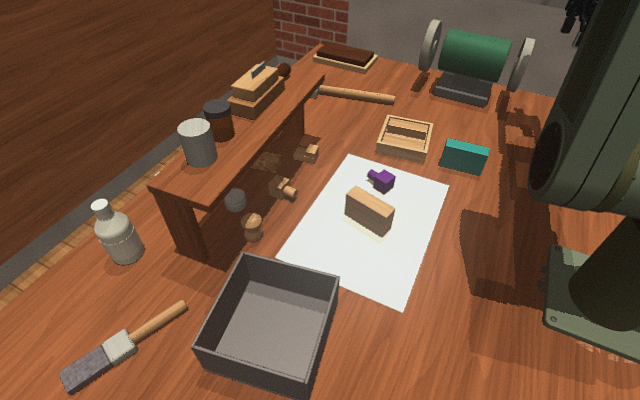

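Top view: knob (254,147), stub (308,148), notched offcut (367,144), blank (311,230), box (437,227), bin (182,207), purple decoy (360,223), turquoise decoy (427,293). The side view shows the same layout, with all three row objects visible in front of the shelf lip. Next come coarse positions.

Run:
```python
from h import *
np.set_printoptions(precision=3,suppress=True)
c=load('top');s=load('side')
print('lip',plane(c,[[197,140],[418,131]],.188))
print('knob stub notch',plane(c,[[254,147]],.05),plane(c,[[308,156]],.018),plane(c,[[367,148]],.032))
print('blank corners',plane(c,[[308,207],[324,210],[314,252],[299,249]],.064))
print('box outer',plane(c,[[406,203],[464,198],[469,250],[411,256]],.034))
print('bin outer',plane(c,[[137,177],[216,166],[228,239],[146,249]],.09))
st=__import__('plant').readout.state();print(st['tool_rot'],st['tcp_pos'],ctrl.nose_length)
a=cv2.resize(c['im'][120:180,230:390],None,fx=5,fy=5,interpolation=cv2.INTER_CUBIC)
b=cv2.resize(s['im'][130:250,220:380],None,fx=5,fy=2.5,interpolation=cv2.INTER_CUBIC)
cv2.imwrite('pics/row.png',np.vstack([a,b])[:,:,::-1])
```

```text
lip [[ 0.633  0.25   0.188]
 [ 0.663 -0.207  0.188]]
knob stub notch [[0.644 0.149 0.05 ]] [[0.631 0.022 0.018]] [[ 0.651 -0.119  0.032]]
blank corners [[ 0.505  0.019  0.064]
 [ 0.499 -0.018  0.064]
 [ 0.402  0.003  0.064]
 [ 0.408  0.038  0.064]]
box outer [[ 0.521 -0.213  0.034]
 [ 0.536 -0.351  0.034]
 [ 0.413 -0.364  0.034]
 [ 0.396 -0.226  0.034]]
bin outer [[0.564 0.405 0.09 ]
 [0.592 0.229 0.09 ]
 [0.429 0.196 0.09 ]
 [0.403 0.378 0.09 ]]
[[ 0.956  0.292 -0.   ]
 [ 0.292 -0.956  0.002]
 [ 0.    -0.002 -1.   ]] [ 0.168 -0.549  0.255] 0.025
```

View pics/row.png

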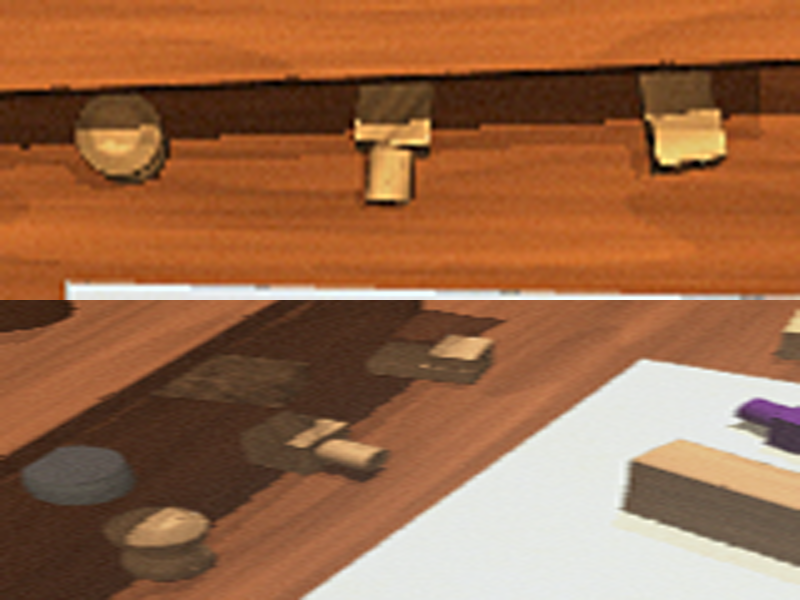

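```bash
python3 -m jog '[[85,[0,0.4,0.4],[0,0,-0.15]],[85,[0,0.8,0.8],[0,0,-0.293]],[85,[0,1,1],[0,0,-0.293]],[85,[0,1,1],[0,0,-0.293]],[85,[0,1,1],[0,0,-0.293]]]'
python3 -m jog '[[85,[1,1,0],[0,0,0]],[85,[1,1,0],[0,0,0]],[85,[1,1,0],[0,0,0]],[85,[1,1,0],[0,0,0]],[85,[1,1,0],[0,0,0]]]'
python3 -m jog '[[85,[1,1,0],[0,0,0]],[85,[1,1,0],[0,0,0]],[85,[1,1,0],[0,0,0]],[85,[1,1,0],[0,0,0]],[85,[1,1,0],[0,0,0]],[85,[1,1,0],[0,0,0]]]'
python3 - <<'E'
from h import *
np.set_printoptions(precision=3,suppress=True)
c=load('top');s=load('side')
g=lambda L:[[230+x/5,120+y/5] for x,y in L]
h=lambda L:[[220+x/5,130+(y-300)/2.5] for x,y in L]
print('pin end, root',tri(c,g([(388,203)]),s,h([(368,460)])))
print('notch top c', tri(c,g([(689,137)]),s,h([(463,348)])))
print('blank top',tri(c,[[311.2,229.5]],s,[[370,203]]), 'x')
print(np.array(get_image('wrist')['T_tool_cam']))
w=cam('wrist');save(w,'w1');print(ray(w,[[320,200]]), readout.state()['tcp_pos'],readout.state()['time_s'])
E
```

```text
time_s: 0.6
tcp_pos: [0.1686, -0.4295, 0.3795]
tool_rot: [[0.998, 0.068, 0.001], [0.068, -0.998, -0.006], [0.001, 0.006, -1.0]]
contact_force: [-0.5, 0.1, -0.1]
opening: 0.0853
gripper_force: 0.0
time_s: 1.1
tcp_pos: [0.2895, -0.3082, 0.3745]
tool_rot: [[0.997, 0.071, -0.001], [0.071, -0.997, 0.003], [-0.001, -0.003, -1.0]]
contact_force: [0.1, -0.0, 0.2]
opening: 0.0851
gripper_force: 0.0
time_s: 1.7
tcp_pos: [0.4077, -0.1909, 0.375]
tool_rot: [[0.998, 0.066, -0.003], [0.066, -0.998, 0.0], [-0.003, -0.001, -1.0]]
contact_force: [-0.8, 0.5, 0.4]
opening: 0.0849
gripper_force: 0.0
pin end, root [[0.622 0.024 0.016 0.005]]
notch top c [[ 0.652 -0.121  0.03   0.001]]
blank top [[0.453 0.011 0.056 0.   ]] x
[[-0.    -0.946 -0.323  0.083]
 [ 1.    -0.001  0.001  0.   ]
 [-0.001 -0.323  0.946 -0.119]
 [ 0.     0.     0.     1.   ]]
(array([ 0.491, -0.186,  0.494]), array([[-0.329, -0.02 , -0.944]])) [ 0.407 -0.191  0.376] 1.8
```

View pics/w1.png

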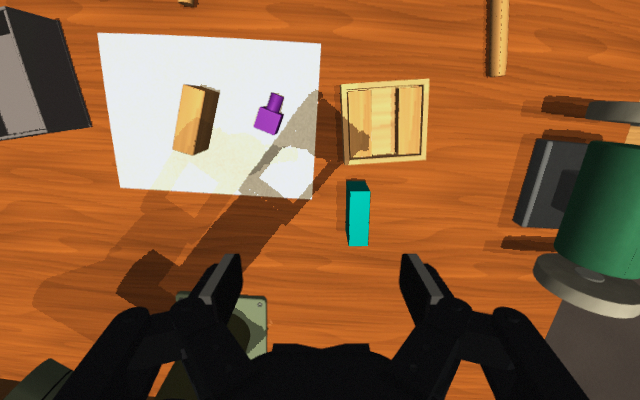

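The wrist view shows the blank at about (195,118), the box at (385,122), purple at (270,113) and turquoise at (357,213). The gap isn't clear at this scale, so I'll zoom in on the blank and box.

Run:
```python
from h import *
c=load('top');w=load('w1')
z=lambda im,u,v,W,H,f:cv2.resize(im[v:v+H,u:u+W],None,fx=f,fy=f,interpolation=cv2.INTER_CUBIC)
a=np.hstack([z(w['im'],335,75,100,100,4),z(w['im'],165,75,100,100,4)])
b=np.zeros((200,800,3),np.uint8)
x=np.hstack([z(c['im'],400,190,80,75,4)[:300],z(c['im'],280,195,70,75,4)[:300]]);x=cv2.copyMakeBorder(x,0,0,0,800-x.shape[1],cv2.BORDER_CONSTANT)
im=np.vstack([a[:300] if 0 else a,x[:200]]) if 0 else np.vstack([cv2.resize(a,(600,300)),cv2.resize(x,(600,225))])
cv2.imwrite('pics/z.png',np.vstack([a,])[:,:,::-1]);cv2.imwrite('pics/z2.png',x[:,:,::-1])
```

```text
(no output)
```

View pics/z.png

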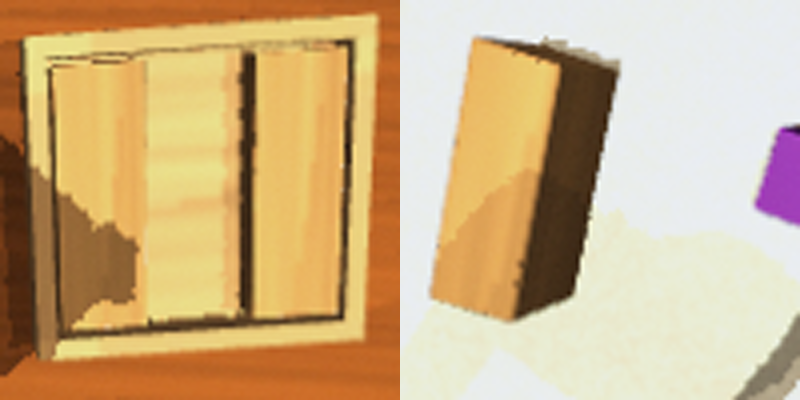

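View pics/z2.png

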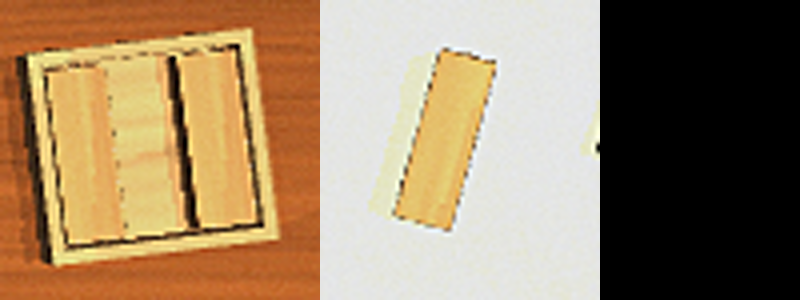

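Both zooms show the gap as the light floor strip. In the wrist zoom it runs between x=147 and 255, and in the top zoom between (105,65)-(122,238) and (180,58)-(198,228). The blank's four top corners are clear in both views, so I'll triangulate those and the gap.

Run:
```python
from h import *
np.set_printoptions(precision=4,suppress=True)
c=load('top');w=load('w1')
A=lambda L:[[335+x/4,75+y/4] for x,y in L]
B=lambda L:[[165+(x-400)/4,75+y/4] for x,y in L]
C=lambda L:[[400+x/4,190+y/4] for x,y in L]
E=lambda L:[[280+(x-320)/4,195+y/4] for x,y in L]
def rep(n,P,z):
    P=np.array(P);m=P.mean(0);dx=(P[0]+P[1]-P[2]-P[3])/2;dy=(P[0]+P[3]-P[1]-P[2])/2
    print(n,m,'L',np.linalg.norm(dx[:2]),np.degrees(np.arctan2(dx[1],dx[0])),'W',np.linalg.norm(dy[:2]),np.degrees(np.arctan2(-dy[0],dy[1])))
bw=B([(475,38),(558,65),(515,320),(430,298)]);bt=E([(440,48),(495,66),(450,230),(395,215)])
rep('blank tri',tri(c,bt,w,bw),0);rep('blank w',plane(w,bw,.064),0);rep('blank t',plane(c,bt,.064),0)
ow=A([(24,38),(377,15),(364,340),(40,358)]);ot=C([(28,58),(250,28),(278,240),(55,265)])
rep('box tri',tri(c,ot,w,ow),0);rep('box w',plane(w,ow,.034),0);rep('box t',plane(c,ot,.034),0)
gw=A([(147,55),(257,50),(253,320),(149,322)]);gt=C([(105,65),(180,58),(198,228),(122,238)])
rep('gap tri',tri(c,gt,w,gw),0);rep('gap w',plane(w,gw,.032),0);rep('gap t',plane(c,gt,.032),0)
```

```text
blank tri [0.4529 0.0105 0.0632 0.0007] L 0.09847634129459976 -14.024335830608026 W 0.03279687230628716 -14.653861125036899
blank w [0.4531 0.0101 0.064 ] L 0.09825939393459407 -14.144778515776796 W 0.032228415606639076 -12.987892856114163
blank t [0.4528 0.0105 0.064 ] L 0.09844007605771596 -14.021807401160732 W 0.03303178020322216 -15.498180793233987
box tri [ 0.4658 -0.2878  0.0429  0.0014] L 0.12409816194857366 9.134261669152924 W 0.12858684123196934 7.99077442099501
box w [ 0.4663 -0.2914  0.034 ] L 0.125802372129507 7.960106967987963 W 0.13546308102898236 7.390878717764892
box t [ 0.466  -0.2903  0.034 ] L 0.12477523465984568 7.825928173032199 W 0.13343241327054792 8.199466339545822
gap tri [ 0.4654 -0.2853  0.0501  0.0023] L 0.10327597280026574 13.062489132488912 W 0.02479549196120785 7.904738668244989
gap w [ 0.4672 -0.2917  0.032 ] L 0.10489275600656166 7.4745181777817145 W 0.04297877173595991 5.804896107317813
gap t [ 0.4662 -0.2898  0.032 ] L 0.10202279272055349 6.1676952987346345 W 0.045291111557052156 7.571746642292188
```

```bash
python3 -m jog '[[85,[0.383,1,-1],[0,0,-0.4]],[85,[0.383,1,-1],[0,0,-0.4]],[85,[0.383,1,-1],[0,0,-0.4]],[85,[0.383,1,-1],[0,0,-0.4]],[85,[0.383,1,-1],[0,0,-0.4]]]' >/dev/null
python3 -m jog '[[85,[0,0.679,-0.8],[0,0,0]],[85,[0,0.679,-0.8],[0,0,0]],[85,[0,0.679,-0.8],[0,0,0]],[85,[0,0.679,-0.8],[0,0,0]],[85,[0,0.679,-0.8],[0,0,0]]]'
python3 -c "
from h import *
w=cam('wrist');save(w,'w2')"
```

```text
time_s: 2.8
tcp_pos: [0.455, 0.0099, 0.1614]
tool_rot: [[0.969, -0.246, 0.002], [-0.246, -0.969, -0.001], [0.002, 0.001, -1.0]]
contact_force: [0.3, -0.7, 0.5]
opening: 0.085
gripper_force: 0.0
```

View pics/w2.png

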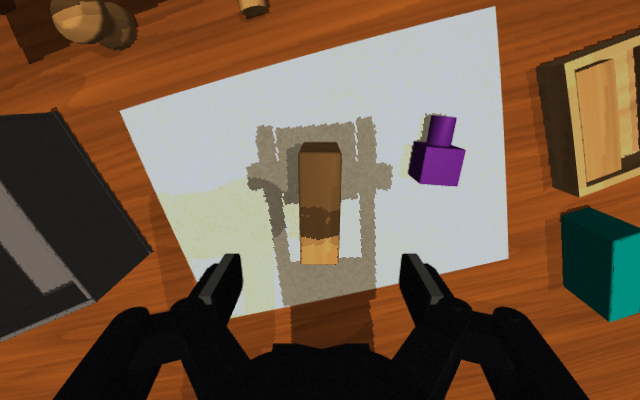

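The blank stands centred between the jaws (column 320) and aligned with them. Descend, grip, lift.

```bash
python3 -m jog '[[85,[-0.017,0,-0.4],[0,0,0]],[85,[-0.017,0,-0.7],[0,0,0]],[85,[-0.017,0,-0.8],[0,0,0]],[85,[-0.017,0,-0.8],[0,0,0]],[20,[-0.017,0,-0.8],[0,0,0]],[20,[-0.017,0,-0.8],[0,0,0]],[20,[-0.017,0,-0.8],[0,0,0]],[20,[-0.017,0,-0.8],[0,0,0]],[20,[-0.017,0,-0.8],[0,0,0]],[20,[-0.017,0,-0.8],[0,0,0]]]' 50
python3 -m jog '[[20,[0,0,0.4],[0,0,0]],[20,[0,0,0.8],[0,0,0]],[20,[0,0,0.8],[0,0,0]],[20,[0,0,0.8],[0,0,0]]]'
```

```text
time_s: 3.85
tcp_pos: [0.4536, 0.0113, 0.0659]
tool_rot: [[0.97, -0.245, 0.003], [-0.245, -0.97, -0.001], [0.003, 0.0, -1.0]]
contact_force: [-1.3, -0.9, 5.4]
opening: 0.0332
gripper_force: 52.0
time_s: 4.25
tcp_pos: [0.4529, 0.0116, 0.1616]
tool_rot: [[0.97, -0.245, 0.003], [-0.245, -0.97, -0.001], [0.003, -0.0, -1.0]]
contact_force: [-0.4, 0.3, -2.1]
opening: 0.0326
gripper_force: 51.2
```

```bash
python3 -m jog '[[20,[0.05,-0.4,0],[0,0,0.18]],[20,[0.11,-0.8,0],[0,0,0.36]],[20,[0.11,-1,0],[0,0,0.487]],[20,[0.11,-1,0],[0,0,0.487]]]' >/dev/null
python3 -m jog '[[20,[0,-0.4,0],[0,0,0]],[20,[0,-0.8,0],[0,0,0]],[20,[0,-1,0],[0,0,0]],[20,[0,-1,0],[0,0,0]]]' >/dev/null
python3 -m jog '[[20,[0,-0.35,0],[0,0,0]],[20,[0,-0.52,0],[0,0,0]],[20,[0,-0.52,0],[0,0,0]],[20,[0,-0.52,0],[0,0,0]],[20,[0,-0.52,0],[0,0,0]]]'
python3 -c "
from h import *
w=cam('wrist');save(w,'w3')"
```

```text
time_s: 5.55
tcp_pos: [0.4649, -0.2889, 0.1595]
tool_rot: [[0.991, 0.135, -0.001], [0.135, -0.991, 0.002], [-0.001, -0.002, -1.0]]
contact_force: [-0.4, -0.1, -1.8]
opening: 0.0333
gripper_force: 51.2
```

View pics/w3.png

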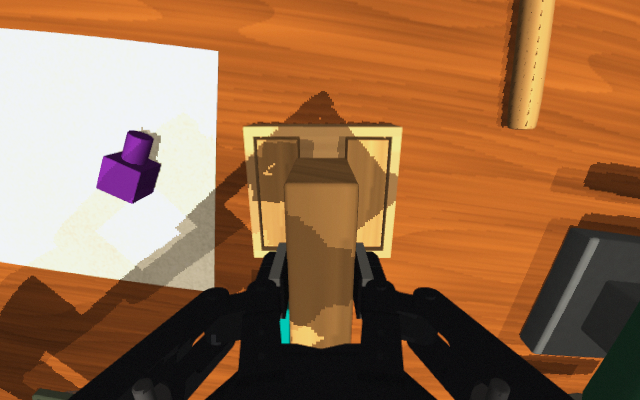

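The wrist view shows the held blank just short of the gap. Its lower front edge is about (302,158)-(347,158), the far end of the gap (300,138)-(345,138), and the box's far corners (244,126) and (403,126).

Run:
```python
from h import *
np.set_printoptions(precision=4,suppress=True)
w=load('w3');b=plane(w,[[244,126],[403,126]],.034);g=plane(w,[[300,138],[345,138]],.032);k=plane(w,[[302,158],[347,158]],.0955)
y=np.radians(7.7);ex=np.array([np.cos(y),np.sin(y)]);ey=np.array([-np.sin(y),np.cos(y)])
for n,p,L in(('box',b,.063),('gap',g,.055),('blank',k,.05)): 
    d=p[0]-p[1];print(n,p[:,:2].mean(0)-L*ex,np.linalg.norm(d),np.degrees(np.arctan2(-d[0],d[1])))
```

```text
box [ 0.4673 -0.291 ] 0.13536797492711827 7.784720633022238
gap [ 0.4647 -0.2905] 0.038998077178889576 7.7820124035583325
blank [ 0.4643 -0.2916] 0.029601792016253774 7.791124275026252
```

```bash
python3 -m jog '[[20,[0.012,-0.012,-0.2],[0,0,0]],[20,[0.012,-0.012,-0.4],[0,0,0]],[20,[0.012,-0.012,-0.5],[0,0,0]],[20,[0.012,-0.012,-0.6],[0,0,0]],[20,[0.012,-0.012,-0.66],[0,0,0]],[20,[0.012,-0.012,-0.7],[0,0,0]],[20,[0.012,-0.012,-0.7],[0,0,0]]]'
```

```text
time_s: 6.3
tcp_pos: [0.4667, -0.2921, 0.0761]
tool_rot: [[0.991, 0.135, -0.0], [0.135, -0.991, 0.0], [-0.0, -0.0, -1.0]]
contact_force: [-1.2, 0.4, -2.2]
opening: 0.033
gripper_force: 51.2
```

```bash
python3 -m jog '[[20,[0,0,-0.015],[0,0,0]],[20,[0,0,-0.015],[0,0,0]],[20,[0,0,-0.015],[0,0,0]]]'
python3 -m jog '[[45,[0,0,0],[0,0,0]],[60,[0,0,0],[0,0,0]],[60,[0,0,0],[0,0,0]],[60,[0,0,0],[0,0,0]],[60,[0,0,0.3],[0,0,0]],[60,[0,0,0.7],[0,0,0]],[60,[0,0,1],[0,0,0]],[60,[0,0,1],[0,0,0]]]'
python3 - <<'E'
from h import *
np.set_printoptions(precision=4,suppress=True)
w=cam('wrist');save(w,'w4')
cv2.imwrite('pics/w4.png',w['im'][60:360,120:520,::-1])
E
```

```text
time_s: 6.6
tcp_pos: [0.467, -0.2925, 0.075]
tool_rot: [[0.991, 0.135, 0.001], [0.135, -0.991, -0.001], [0.001, 0.001, -1.0]]
contact_force: [-0.4, -0.2, -0.9]
opening: 0.0327
gripper_force: 51.2
time_s: 7.4
tcp_pos: [0.4702, -0.2952, 0.2016]
tool_rot: [[0.991, 0.135, 0.011], [0.135, -0.991, -0.009], [0.009, 0.01, -1.0]]
contact_force: [0.5, -0.4, -0.6]
opening: 0.0599
gripper_force: 0.0
```

View pics/w4.png

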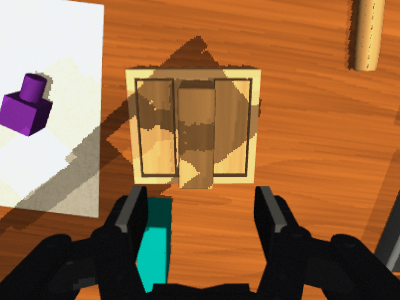

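The view shows the blank standing in the gap between the two stock blanks (crop 178–214, 80–188). Next is a tilted standoff in front of the shelf, where one picture can cover both offcuts.

```bash
python3 - <<'E'
from h import *
np.set_printoptions(precision=4,suppress=True)
w=load('w4');p=plane(w,[[298,148],[335,148],[332,248],[298,248]],.072);print(p,p.mean(0))
E
python3 -m jog '[[60,[0.1,0.4,0],[0,0,-0.087]],[60,[0.2,0.8,0],[0,0,-0.087]],[60,[0.2,1,0],[0,0,-0.087]],[60,[0.2,1,0],[0,0,-0.087]]]'
python3 -m jog '[[60,[0.1,0.4,0],[0.013,-0.19,0]],[60,[0.2,0.8,0],[0.025,-0.38,0]],[60,[0.2,1,-0.1],[0.038,-0.57,0]],[60,[0.2,1,-0.2],[0.05,-0.76,0]],[60,[0.2,1,-0.4],[0.066,-0.998,0]],[60,[0.2,1,-0.5],[0.066,-0.998,0]],[60,[0.2,1,-0.5],[0.066,-0.998,0]],[60,[0.2,1,-0.5],[0.066,-0.998,0]]]'
python3 -c "
from h import *
w=cam('wrist');save(w,'w5')"
```

```text
[[ 0.5142 -0.2707  0.072 ]
 [ 0.5185 -0.3031  0.072 ]
 [ 0.4202 -0.3151  0.072 ]
 [ 0.4158 -0.2815  0.072 ]] [ 0.4672 -0.2926  0.072 ]
time_s: 7.85
tcp_pos: [0.4894, -0.1684, 0.1923]
tool_rot: [[0.997, 0.071, -0.004], [0.071, -0.997, 0.003], [-0.004, -0.003, -1.0]]
contact_force: [-1.1, -0.6, -0.1]
opening: 0.0599
gripper_force: 0.0
time_s: 8.65
tcp_pos: [0.5121, -0.0525, 0.1312]
tool_rot: [[0.709, 0.064, 0.703], [0.044, -0.998, 0.046], [0.704, -0.001, -0.71]]
contact_force: [0.9, 0.8, -0.1]
opening: 0.0602
gripper_force: 0.0
```

View pics/w5.png

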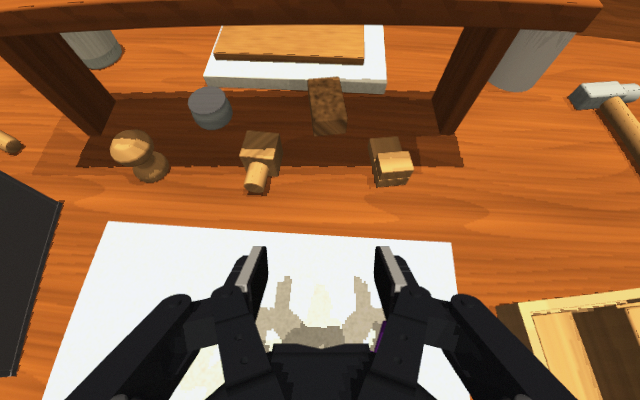

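The tilted view shows the knob (135,152), the stub with its block at (260,148) and pin from (259,162) to (254,184), and the notched offcut's tall top at about (395,164). The tin (210,105) and sanding block (327,105) stand behind them. I'll refine with masks.

Run:
```python
from h import *
np.set_printoptions(precision=4,suppress=True)
w=load('w5');c=load('top')
hsv=cv2.cvtColor(w['im'],cv2.COLOR_RGB2HSV)
for n,(u0,u1,v0,v1) in dict(pin=(236,286,156,198),notch=(365,418,132,192)).items():
    H=hsv[v0:v1,u0:u1]; print(n); 
    lo=np.median(hsv[200:210,u0:u1],axis=(0,1));print('bench',lo)
    for v in range(v0,v1,3):
        m=(hsv[v,u0:u1,0]>=14)&(hsv[v,u0:u1,1]<190)
        br=m&(hsv[v,u0:u1,2]>150)
        print(v,''.join('#' if b else ('+' if a else '.') for a,b in zip(m,br)))
```

```text
pin
bench [ 12. 203. 197.]
156 ...+##################################++++++++....
159 .....++++++++++++++++++++++++++######+++++++++....
162 ......++++++++++#########++++++++++++++++++++.....
165 ........+++++##################+++++++++++++......
168 .........+++####################++++++++++++......
171 ...........####################++++++++++++.......
174 ..........####################++++++++++++........
177 .........####################++...................
180 ........####################++....................
183 ........####################++....................
186 ........+++++++++++++++++##++.....................
189 ...........+++++++++++++++++......................
192 .................+.+++++++........................
195 ..................................................
notch
bench [ 12. 203. 189.]
132 .....................................................
135 .....................................................
138 ......+++++++++++++++++++++++++++....................
141 ....++++++++++++++++++++++++++++++...................
144 ...++++++++++++++++++++++++++++++++...
[... 185 characters left out ...]
....
156 .....++++++++################################+.......
159 .....++++##+++################################+......
162 ......+++++++++################################+.....
165 .......++++++++#################################.....
168 ........++++++++#################################....
171 ........+++++++++#####################++++++++++.....
174 .........+++++++++++++++++++++++++++++++++++++.......
177 .........++++++++++++++++++++++++++++++++++##........
180 ..........++++###++++++++++++++++++++++++++..........
183 ...........++++++++++++++++++++++++++++++............
186 ............++++++...................................
189 .....................................................
```

Run:
```python
from h import *
np.set_printoptions(precision=4,suppress=True)
w=load('w5');c=load('top')
p=plane(w,[[258.5,168],[255,180],[253.5,187]],.018);print('pin',p)
print('pin top view',plane(c,[[308.2,151],[307.7,159],[307.6,161]],.018))
n=plane(w,[[379,152],[409,152],[413.5,170],[382,172]],.032);print('notch',n,n.mean(0))
g=[[230+x/5,120+y/5] for x,y in [(650,118),(722,110),(725,157),(655,165)]]
t=plane(c,g,.032);print('top',t,t.mean(0))
print('tri notch front corners',tri(c,g[2:],w,[[413.5,170],[382,172]]))
print('tri pin end',tri(c,[[307.6,160.5]],w,[[253.5,187]]))
s=readout.state();print(s['q'],s['tcp_pos'])
```

```text
pin [[0.6457 0.0229 0.018 ]
 [0.6307 0.0242 0.018 ]
 [0.6223 0.0243 0.018 ]]
pin top view [[0.6428 0.0219 0.018 ]
 [0.6233 0.0227 0.018 ]
 [0.6184 0.0228 0.018 ]]
notch [[ 0.6647 -0.1045  0.032 ]
 [ 0.6669 -0.1363  0.032 ]
 [ 0.6448 -0.1391  0.032 ]
 [ 0.6403 -0.1069  0.032 ]] [ 0.6542 -0.1217  0.032 ]
top [[ 0.6612 -0.1019  0.032 ]
 [ 0.6659 -0.1364  0.032 ]
 [ 0.6432 -0.1381  0.032 ]
 [ 0.6386 -0.1046  0.032 ]] [ 0.6522 -0.1202  0.032 ]
tri notch front corners [[ 0.6426 -0.1378  0.0356  0.0003]
 [ 0.6377 -0.105   0.0365  0.0018]]
tri pin end [[0.6189 0.0226 0.0243 0.0004]]
[-0.4885 -0.0246  2.3159  1.2086  0.406  -0.0209] [ 0.5114 -0.0524  0.1302]
```

```bash
python3 -m jog '[[60,[0.1,0.3,-0.1],[0,0,0]],[60,[0.3,0.633,-0.3],[0,0,0]],[60,[0.4,0.633,-0.4],[0,0,0]],[60,[0.4,0.633,-0.4],[0,0,0]],[60,[0.4,0.633,-0.4],[0,0,0]]]'; python3 -c "
from h import *
print(readout.state()['q'])"
```

```text
time_s: 9.2
tcp_pos: [0.5625, 0.0241, 0.0849]
tool_rot: [[0.707, 0.067, 0.704], [0.048, -0.998, 0.047], [0.705, -0.0, -0.709]]
contact_force: [0.1, 0.1, 0.3]
opening: 0.0601
gripper_force: 0.0
[-0.21454154  0.19647334  2.22532221  1.78132794  0.20191175 -0.41723016]
```

```bash
python3 -m jog '[[60,[0.15,0,-0.15],[0,0,0]],[60,[0.3,0,-0.3],[0,0,0]],[60,[0.4,0,-0.4],[0,0,0]],[60,[0.454,0,-0.45],[0,0,0]],[60,[0.454,0,-0.45],[0,0,0]],[60,[0.454,0,-0.45],[0,0,0]]]'; python3 -c "
from h import *
print(readout.state()['q'])"
```

```text
time_s: 9.8
tcp_pos: [0.617, 0.0231, 0.0326]
tool_rot: [[0.706, 0.066, 0.706], [0.047, -0.998, 0.046], [0.707, 0.001, -0.707]]
contact_force: [-0.9, -0.5, -0.0]
opening: 0.0602
gripper_force: 0.0
[-0.18736263  0.42023223  2.09405415  2.23818419  0.22689468 -0.86148134]
```

Close, then pull back and up.

```bash
python3 -m jog '[[10,[0,0,0],[0,0,0]],[10,[0,0,0],[0,0,0]],[10,[0,0,0],[0,0,0]],[10,[0,0,0],[0,0,0]],[10,[0,0,0],[0,0,0]],[10,[0,0,0],[0,0,0]],[10,[0,0,0],[0,0,0]],[10,[0,0,0],[0,0,0]]]' 50
python3 -m jog '[[10,[-0.05,0,0.06],[0,0,0]],[10,[-0.2,0,0.1],[0,0,0]],[10,[-0.4,0,0.3],[0,0,0]],[10,[-0.7,0,0.6],[0,0,0]],[10,[-0.9,0,0.9],[0,0,0]],[10,[-0.9,0,0.9],[0,0,0]],[10,[-0.9,0,0.9],[0,0,0]]]'
```

```text
time_s: 10.6
tcp_pos: [0.6174, 0.0238, 0.033]
tool_rot: [[0.705, 0.067, 0.706], [0.047, -0.998, 0.047], [0.708, 0.0, -0.706]]
contact_force: [-4.1, -1.3, 5.5]
opening: 0.0204
gripper_force: 48.1
time_s: 11.3
tcp_pos: [0.5114, 0.0247, 0.1382]
tool_rot: [[0.705, 0.069, 0.706], [0.048, -0.998, 0.05], [0.708, -0.002, -0.707]]
contact_force: [0.1, -0.1, -1.0]
opening: 0.0205
gripper_force: 47.6
```

```bash
python3 -m jog '[[10,[0,0,0.3],[-0.012,0.18,0]],[10,[0,0.2,0.6],[-0.025,0.36,0]],[10,[0,0.5,0.6],[-0.037,0.55,0]],[10,[0,0.8,0.6],[-0.05,0.74,0]],[10,[0,1,0.6],[-0.066,0.998,0]],[10,[0,1,0.6],[-0.066,0.998,0]],[10,[0,1,0.6],[-0.066,0.998,0]]]'
python3 -m jog '[[10,[-0.15,0.4,0],[0,0,0]],[10,[-0.3,0.8,0],[0,0,0]],[10,[-0.3,1,0],[0,0,0]],[10,[-0.3,1,0],[0,0,0]]]' >/dev/null
python3 -m jog '[[10,[0,0.3,-0.2],[0,0,0]],[10,[0,0.3,-0.5],[0,0,0]],[10,[0,0.3,-0.7],[0,0,0]],[10,[0,0.3,-0.7],[0,0,0]],[10,[0,0.3,-0.7],[0,0,0]]]'
python3 -m jog '[[60,[0,0,0],[0,0,0]],[60,[0,0,0],[0,0,0]],[60,[0,0,0],[0,0,0]],[60,[0,0,0],[0,0,0]],[60,[0,0,0],[0,0,0]],[60,[0,0,0.5],[0,0,0]],[60,[0,0,0.8],[0,0,0]],[60,[0,0,0.8],[0,0,0]]]'
python3 - <<'E'
from h import *
w=cam('wrist');save(w,'w6')
hsv=cv2.cvtColor(w['im'],cv2.COLOR_RGB2HSV)
b=plane(w,[[0,0]],0)
for c in (w,):
  m=cv2.inRange(hsv,(13,60,60),(30,190,255));n,l,st,ce=cv2.connectedComponentsWithStats(m)
  for i in range(1,n):
    if st[i,4]>80: print(st[i],ce[i],plane(w,[ce[i]],.02))
E
```

```text
time_s: 12.0
tcp_pos: [0.5122, 0.1469, 0.2123]
tool_rot: [[0.975, 0.094, 0.201], [0.085, -0.995, 0.052], [0.204, -0.034, -0.978]]
contact_force: [1.9, 0.4, -1.3]
opening: 0.0205
gripper_force: 47.6
time_s: 12.9
tcp_pos: [0.4762, 0.2998, 0.1256]
tool_rot: [[0.975, 0.09, 0.201], [0.081, -0.995, 0.052], [0.205, -0.035, -0.978]]
contact_force: [-0.1, 1.2, -0.1]
opening: 0.0204
gripper_force: 47.9
time_s: 13.7
tcp_pos: [0.4811, 0.3029, 0.2309]
tool_rot: [[0.972, 0.092, 0.217], [0.081, -0.995, 0.06], [0.222, -0.041, -0.974]]
contact_force: [0.6, -0.3, 0.2]
opening: 0.0603
gripper_force: 0.0
[ 241   20   76   49 1381] [278.55901521  44.56191166] [[0.67836814 0.37997159 0.02      ]]
[613  38  27  25 455] [628.38681319  49.23516484] [[ 0.71618041 -0.04210546  0.02      ]]
[ 447   62   52   45 1651] [472.99576015  84.70018171] [[0.65179154 0.1451355  0.02      ]]
[  0 168  12  20 223] [  5.50224215 177.87443946] [[0.48575582 0.74883672 0.02      ]]
[ 312  188   40   54 1352] [333.43121302 213.05695266] [[0.48246188 0.29537358 0.02      ]]
[   0  202   45  198 4722] [ 13.68403219 312.09678102] [[0.28839715 0.74713861 0.02      ]]
```

```bash
python3 -m jog '[[60,[0,-0.4,0],[0,0,0]],[60,[0,-0.8,0],[0,0,0]],[60,[0,-1,0],[0,0,0]],[60,[0,-1,0],[0,0,0]]]' >/dev/null
python3 -m jog '[[60,[0,-0.4,0],[0,0,0]],[60,[0,-0.8,0],[0,0,0]],[60,[0,-1,0],[0,0,0]],[60,[0,-1,0],[0,0,0]]]' >/dev/null
python3 -m jog '[[60,[0,-0.4,0],[0,0,0]],[60,[0,-0.8,0],[0,0,0]],[60,[0,-1,0],[0,0,0]],[60,[0,-1,0],[0,0,0]],[60,[0,-1,0],[0,0,0]],[60,[0,-1,0],[0,0,0]]]'
python3 - <<'E'
from h import *
from scipy.spatial.transform import Rotation as R
s=readout.state();a=np.radians(7)
D=R.from_euler('z',a)*R.from_euler('y',-np.pi/4)*R.from_matrix(np.diag([1,-1,-1.]))
print(D.as_matrix(),(D*R.from_matrix(s['tool_rot']).inv()).as_rotvec()/(np.pi/4))
E
```

```text
time_s: 15.15
tcp_pos: [0.4761, -0.0576, 0.2214]
tool_rot: [[0.975, 0.093, 0.201], [0.084, -0.995, 0.055], [0.205, -0.037, -0.978]]
contact_force: [0.4, -0.3, -0.2]
opening: 0.0602
gripper_force: 0.0
[[ 7.01836114e-01  1.21869343e-01  7.01836114e-01]
 [ 8.61746391e-02 -9.92546152e-01  8.61746391e-02]
 [ 7.07106781e-01 -6.93889390e-18 -7.07106781e-01]] [ 0.03422243 -0.73705561  0.0222313 ]
```

```bash
python3 -m jog '[[60,[0.1,-0.3,0],[0.009,-0.185,0.006]],[60,[0.2,-0.53,0],[0.017,-0.37,0.011]],[60,[0.3,-0.53,-0.2],[0.025,-0.55,0.017]],[60,[0.5,-0.53,-0.5],[0.034,-0.737,0.022]],[60,[0.62,-0.53,-0.84],[0.034,-0.737,0.022]],[60,[0.62,-0.53,-0.84],[0.034,-0.737,0.022]],[60,[0.62,-0.53,-0.84],[0.034,-0.737,0.022]],[60,[0.62,-0.53,-0.84],[0.034,-0.737,0.022]]]'
python3 - <<'E'
from h import *
np.set_printoptions(precision=4,suppress=True)
s=readout.state();print(s['q'])
w=cam('wrist');save(w,'w7')
hsv=cv2.cvtColor(w['im'],cv2.COLOR_RGB2HSV)
m=cv2.inRange(hsv,(14,0,150),(30,190,255));n,l,st,ce=cv2.connectedComponentsWithStats(m)
for i in range(1,n):
    if st[i,4]>80:
        P=plane(w,[ce[i]],.032)[0]
        if abs(P[0]-.65)<.04 and abs(P[1]+.12)<.04:
            r=cv2.minAreaRect(np.argwhere(l==i)[:,::-1].astype(np.float32));q=plane(w,cv2.boxPoints(r),.032);print(P,q,q.mean(0))
E
```

```text
time_s: 15.95
tcp_pos: [0.5505, -0.1211, 0.1205]
tool_rot: [[0.703, 0.122, 0.701], [0.084, -0.993, 0.088], [0.707, -0.003, -0.708]]
contact_force: [0.2, -0.4, 0.2]
opening: 0.06
gripper_force: 0.0
[-0.6316  0.1359  2.1771  1.2259  0.5413 -0.188 ]
[ 0.6537 -0.1205  0.032 ] [[ 0.6629 -0.1019  0.032 ]
 [ 0.6691 -0.1362  0.032 ]
 [ 0.6452 -0.139   0.032 ]
 [ 0.6393 -0.106   0.032 ]] [ 0.6541 -0.1208  0.032 ]
```

```bash
python3 -m jog '[[60,[0.2,-0.01,-0.2],[0,0,0]],[60,[0.4,-0.01,-0.4],[0,0,0]],[60,[0.55,-0.01,-0.55],[0,0,0]],[60,[0.65,-0.01,-0.65],[0,0,0]],[60,[0.72,-0.01,-0.72],[0,0,0]],[60,[0.746,-0.01,-0.74],[0,0,0]],[60,[0.746,-0.01,-0.74],[0,0,0]]]'
python3 -m jog '[[10,[0,0,0],[0,0,0]],[10,[0,0,0],[0,0,0]],[10,[0,0,0],[0,0,0]],[10,[0,0,0],[0,0,0]],[10,[0,0,0],[0,0,0]],[10,[0,0,0],[0,0,0]],[10,[0,0,0],[0,0,0]]]' 50
```

```text
time_s: 16.7
tcp_pos: [0.6419, -0.1244, 0.035]
tool_rot: [[0.699, 0.12, 0.705], [0.086, -0.993, 0.084], [0.71, 0.002, -0.704]]
contact_force: [0.1, 0.4, 0.4]
opening: 0.0603
gripper_force: 0.0
time_s: 17.4
tcp_pos: [0.6407, -0.1244, 0.0341]
tool_rot: [[0.699, 0.119, 0.705], [0.085, -0.993, 0.084], [0.71, 0.001, -0.704]]
contact_force: [-3.9, -0.0, 6.9]
opening: 0.0331
gripper_force: 49.8
```

Gripped (33 mm). Pull out, lift and carry to the bin.

```bash
python3 -m jog '[[10,[-0.05,0,0.05],[0,0,0]],[10,[-0.2,0,0.1],[0,0,0]],[10,[-0.5,0,0.3],[0,0,0]],[10,[-0.8,0,0.6],[0,0,0]],[10,[-1,0,1],[0,0,0]],[10,[-1,0,1],[0,0,0]],[10,[-1,0,1],[0,0,0]]]'
python3 -m jog '[[10,[-0.1,0.3,0.4],[-0.02,0.18,0]],[10,[-0.2,0.6,0.6],[-0.04,0.36,0]],[10,[-0.3,0.9,0.6],[-0.06,0.55,0]],[10,[-0.3,1,0.6],[-0.08,0.74,0]],[10,[-0.3,1,0.6],[-0.08,0.74,0]],[10,[-0.3,1,0.6],[-0.08,0.74,0]]]'
python3 -m jog '[[10,[0,0.4,0],[0,0,0]],[10,[0,0.8,0],[0,0,0]],[10,[0,1,0],[0,0,0]],[10,[0,1,0],[0,0,0]]]' >/dev/null
python3 -m jog '[[10,[0,0.4,0],[0,0,0]],[10,[0,0.8,0],[0,0,0]],[10,[0,1,0],[0,0,0]],[10,[0,1,0],[0,0,0]],[10,[0,1,0],[0,0,0]]]'
```

```text
time_s: 18.1
tcp_pos: [0.5202, -0.1251, 0.155]
tool_rot: [[0.699, 0.118, 0.706], [0.086, -0.993, 0.081], [0.71, 0.005, -0.704]]
contact_force: [0.0, 0.2, -1.1]
opening: 0.0333
gripper_force: 49.5
time_s: 18.7
tcp_pos: [0.4824, -0.0021, 0.2236]
tool_rot: [[0.969, 0.122, 0.217], [0.117, -0.992, 0.037], [0.22, -0.011, -0.976]]
contact_force: [1.1, -0.1, -0.6]
opening: 0.033
gripper_force: 49.5
time_s: 19.6
tcp_pos: [0.4836, 0.2352, 0.2223]
tool_rot: [[0.968, 0.122, 0.221], [0.117, -0.993, 0.036], [0.223, -0.009, -0.975]]
contact_force: [1.2, -0.5, -0.6]
opening: 0.0329
gripper_force: 49.7
```

```bash
python3 -m jog '[[10,[-0.05,0.4,-0.1],[0,0,0]],[10,[-0.05,0.68,-0.4],[0,0,0]],[10,[-0.05,0.68,-0.65],[0,0,0]],[10,[-0.05,0.68,-0.65],[0,0,0]],[10,[-0.05,0.68,-0.65],[0,0,0]]]'
python3 -m jog '[[60,[0,0,0],[0,0,0]],[60,[0,0,0],[0,0,0]],[60,[0,0,0],[0,0,0]],[60,[0,0,0],[0,0,0]],[60,[0,0,0],[0,0,0]],[60,[0,0,0.5],[0,0,0]],[60,[0,-0.3,1],[0,0,0]],[60,[0,-0.5,1],[0,0,0]],[60,[-0.3,-1,1],[0,0,0]],[60,[-0.3,-1,1],[0,0,0]],[60,[-0.3,-1,1],[0,0,0]]]'
python3 - <<'E'
from h import *
np.set_printoptions(precision=3,suppress=True)
for nm in('top','side'):
    o=load(nm);c=cam(nm);save(c,nm+'_end')
    for tag,k in(('start',o),('end',c)):
        hsv=cv2.cvtColor(k['im'],cv2.COLOR_RGB2HSV);m=cv2.inRange(hsv,(11,40,45),(30,190,255))
        n,l,st,ce=cv2.connectedComponentsWithStats(m)
        for i in range(1,n):
            if st[i,4]>25:
                P=plane(k,[ce[i]],.02)[0]
                if .38<P[0]<.72 and -.2<P[1]<.42: print(nm,tag,st[i],P)
d=load('side')['im'].astype(int);e=load('side_end')['im'].astype(int)
for n,(u0,u1,v0,v1) in dict(knob=(240,265,208,245),tin=(222,250,185,215),sand=(250,284,148,172)).items(): print(n,abs(d-e)[v0:v1,u0:u1].mean())
E
```

```text
time_s: 20.1
tcp_pos: [0.4781, 0.3156, 0.1455]
tool_rot: [[0.968, 0.119, 0.222], [0.114, -0.993, 0.036], [0.225, -0.009, -0.974]]
contact_force: [1.5, -0.6, -0.7]
opening: 0.0331
gripper_force: 49.8
time_s: 21.2
tcp_pos: [0.441, 0.1956, 0.2666]
tool_rot: [[0.967, 0.118, 0.225], [0.113, -0.993, 0.037], [0.227, -0.01, -0.974]]
contact_force: [0.0, -0.4, 0.3]
opening: 0.0602
gripper_force: 0.0
top start [138 120  42  24 353] [0.68  0.382 0.02 ]
top start [356 134  20  22 294] [ 0.664 -0.117  0.02 ]
top start [301 136  16  25 300] [0.653 0.022 0.02 ]
top start [245 139  19  18 266] [0.649 0.153 0.02 ]
top start [ 147  165   74   85 4145] [0.497 0.314 0.02 ]
top start [296 207  28  46 658] [0.454 0.012 0.02 ]
top end [134 119  46  25 352] [0.68  0.383 0.02 ]
top end [245 139  19  18 267] [0.649 0.153 0.02 ]
top end [ 148  165   71   85 3638] [0.506 0.319 0.02 ]
top end [148 170  25   5  35] [0.583 0.374 0.02 ]
top end [ 240  220   37   65 1070] [0.407 0.143 0.02 ]
side start [     0      0    640    400 152607] [0.654 0.05  0.02 ]
side start [ 344  186   51   52 1589] [ 0.456 -0.     0.02 ]
side end [     0      0    640    400 165460] [0.603 0.029 0.02 ]
side end [362 150  11   8  26] [ 0.53  -0.184  0.02 ]
side end [332 173  12  10  33] [ 0.559 -0.062  0.02 ]
side end [328 187   8  11  26] [ 0.553 -0.02   0.02 ]
side end [256 258  14   9  32] [0.586 0.208 0.02 ]
side end [257 277  12   7  37] [0.565 0.242 0.02 ]
side end [318 306  10  10  39] [0.444 0.247 0.02 ]
side end [ 269  308   40   32 1017] [0.486 0.295 0.02 ]
side end [225 347  45  21 518] [0.512 0.366 0.02 ]
knob 6.036036036036036
tin 5.453571428571428
sand 4.597222222222222
```

Run:
```python
from h import *
np.set_printoptions(precision=3,suppress=True)
w=cam('wrist')
hsv=cv2.cvtColor(w['im'],cv2.COLOR_RGB2HSV);m=cv2.inRange(hsv,(13,60,60),(30,190,255))
n,l,st,ce=cv2.connectedComponentsWithStats(m)
for i in range(1,n):
    if st[i,4]>60: print(st[i],plane(w,[ce[i]],.03)[0])
a,b=load('side')['im'],load('side_end')['im']
for k,(u,v,W,H) in dict(tin=(222,185,28,30),sand=(250,148,34,24),knob=(240,208,25,37)).items():
    g=lambda x:cv2.cvtColor(x,cv2.COLOR_RGB2GRAY)
    r=cv2.matchTemplate(g(b)[v-8:v+H+8,u-8:u+W+8],g(a)[v:v+H,u:u+W],cv2.TM_CCOEFF_NORMED);print(k,cv2.minMaxLoc(r)[1::2])
c=load('top_end');p=[[x,y] for x,y in [(440,203)]]
```

```text
[ 174    0   69   42 1095] [0.673 0.373 0.03 ]
[514   6  36  37 919] [ 0.723 -0.046  0.03 ]
[ 361   36   37   45 1187] [0.65 0.15 0.03]
[ 177  122   37   49 1492] [0.509 0.375 0.03 ]
[ 231  148   40   51 1252] [0.486 0.296 0.03 ]
[ 596  190   44   91 3426] [ 0.459 -0.226  0.03 ]
tin (0.9832479953765869, (8, 8))
sand (0.9789856672286987, (8, 8))
knob (0.9953708648681641, (8, 8))
```

The knob, tin and sanding block haven't moved, and both offcuts are in the bin. The notched one lies near a wall, so I'll check how it rests.

Run:
```python
from h import *
np.set_printoptions(precision=3,suppress=True)
w=cam('wrist');t=load('top_end');s=load('side_end')
hs=lambda c:cv2.cvtColor(c['im'],cv2.COLOR_RGB2HSV)
def show(c,u0,u1,v0,v1,st=1):
    h=hs(c)
    for v in range(v0,v1,st):print(v,''.join('#' if h[v,u,1]>60 and h[v,u,2]>150 else('+' if h[v,u,1]>60 and h[v,u,2]>60 else '.') for u in range(u0,u1)))
print('w u0=165');show(w,165,280,115,205,3)
print('t u0=140');show(t,140,230,165,250,2)
```

```text
w u0=165
115 ...................................................................................................................
118 ...................................................................................................................
121 ...................................................................................................................
124 ...................########################++......................................................................
127 ..................########################+++++....................................................................
130 ..................########################++++++...................................................................
133 .................#########################+++++....................................................................
136 ................+########################++++++....................................................................
139 ................+########################+++++.....................................................................
142 .......
[... 5902 characters left out ...]
...................................
237 ####......................................................................................
239 ####......................................................................................
241 #####...............................+........++++++++++++#+++.............................
243 ####+...................................+++++...............+++++.........................
245 #####..................+.............+++.........................+++......................
247 #####...................+..........++.....................................................
249 #####+....++++############.......++..........................+..+++++.....................
```

Run:
```python
from h import *
np.set_printoptions(precision=3,suppress=True)
w=cam('wrist');t=load('top_end')
P=tri(w,[[184,123],[207.5,123],[203,158.5],[178,158.5]],t,[[149.5,190.5],[164,189],[164,210],[149,210.5]]);print(P)
d=P[:,:2]-[.497,.302];a=np.radians(10.5);R=np.array([[np.cos(a),np.sin(a)],[-np.sin(a),np.cos(a)]]);print(d@R.T)
# bin rim corners (outer, z=.09) from top silhouette
q=plane(t,[[137,177],[216,166],[228,239],[146,249]],.09);print(q,q.mean(0))
```

```text
[[0.539 0.399 0.019 0.   ]
 [0.541 0.362 0.03  0.002]
 [0.493 0.351 0.058 0.002]
 [0.49  0.389 0.047 0.   ]]
[[0.059 0.088]
 [0.055 0.051]
 [0.005 0.049]
 [0.009 0.087]]
[[0.564 0.405 0.09 ]
 [0.592 0.229 0.09 ]
 [0.429 0.196 0.09 ]
 [0.403 0.378 0.09 ]] [0.497 0.302 0.09 ]
```

The notched offcut lies upside down against the wall, with its origin near (0.03, 0.06, 0.035) in the bin frame. That is within the limits, so I'm handing the job in.

```bash
python3 -c "
from plant import workorder
print(workorder.sign_off())"
```

```text
the job is handed in; nothing more can be done
None
```

The job is handed in at about 21 s of the 72 s allowed: the blank measured about 2 mm from the gap's centre and down on its floor, both offcuts are in the bin below its rim, and the knob, tin and sanding block show no movement in the images; no verdict was returned.

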